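Index the reading lens over the next test cassette

ROBOT

A 6-joint arm with a two-finger parallel gripper is mounted at the origin on a cart in front of the work surface, level with it; the furniture and walls round the work are solid. World frame = base frame: x ahead of the robot, y to its left, z up, the work surface at z = 0. Lengths are in m, angles in degrees, forces in N, time in s.
With the tool pointing down it reaches from about 0.4 to 0.825 m from the base axis. Payload 7 kg.
Tool frame: the origin (TCP) lies at the very end of the fingers, on their centre line; the grasp point (between the pads) lies 19 mm behind it; z points along the fingers, y is the line along which they close (so a half turn about z gives the same grasp; the last joint's range is limited). The gripper opens to 88 mm and grips with 3 to 60 N. Pads are 19 mm wide; open, the fingers measure 130 mm over their backs; the gripper's body (78 mm by 193 mm) begins 47 mm behind the grasp point.
Start: joints at [93.226, 20.546, 0.682, 0, -70.136, -16.507], TCP at [0.155, 0.657, 0.227] pointing down, gripper open.
Joint ranges: [-176.03, 176.03], [-82.01, 121.73], [-58.28, 71.71], [-173.87, 95.51], [-174.79, -0.11], [-173.66, 173.66]. Speed limits (degrees/s): [136.94, 136.94, 172.46, 180, 180, 180].

INTERFACE

Orientations are given as [roll, pitch, yaw] about the fixed x, y, z axes, in that order (R = Rz(yaw) Ry(pitch) Rx(roll)).
In Python, from plant import get_state, capture, close_job, regions_of gives the robot as it stands.
- The arm moves only by the tool jog_arm, never from a script. Its argument "moves" is a list of rows, each a list of 3 entries, a list of its own where there are three numbers: the shift along the tool's x, y, z in cm, then the turn about the tool's z in degrees, then the finger opening in cm, from 0 to 8.76. A call has 1 to 12 rows; each row shifts and turns the commanded pose from where the row before left it, along the tool's axes as they then stand; what a row does not reach is not made up. A row lasts 1/8 s, in which the tool goes at most 62.5 mm and 10.7 degrees, less where a joint would pass 70% of its speed; a pose out of reach is approached as far as the arm can. A call is refused whole if a number of a shift passes 6.25 or a number of a turn 10.7, either way. A call with a gripper value outside its range is refused whole. The fingers move at their own pace and stop on an object; "newtons" is the grip in N (left out, the last holds). Time passes only in rows, so rows that do not move let the fingers close. It gives the time, the measured TCP pose, the force, the opening and the grip force at its end, in the units of the state.
- get_state(): the state, without advancing time (a new reading comes with each control period).
- capture(name): name is "scene" or "top" or "wrist"; returns a dict with "pixels" (384x512x3 uint8, blue, green, red), "mtx" (3x3 intrinsics, pixels), "k1" (the pictures are not rectified: a ray, as slopes to the right and down, at radius r is drawn at 1 + k1 r^2 times it, then the intrinsics apply), "world_from_camera" (4x4, takes a point from camera to world coordinates); the wrist camera has in their place "hand_eye" (4x4, takes a point from camera to tool coordinates, whose origin is the TCP and whose axes are the flange's). Camera axes: x right, y down, z forward; pixel columns grow to the right and rows downward; lengths in m; the calibration is good to about 2 mm. A picture is of the moment at which its call begins: read the wrist's pose just before it. There is no depth.
- close_job(): hands the job in; it is judged then, once.
Trained networks look in a picture, given as the dict that the camera call returned (one of the last four; its "shot" number tells which), for a name from the list of things; names that differ only in an ending like _2 or _b are one class to them, and where a whole thing is asked for, a point or a joint stands for the part that bears it (a point fixed in the world has none). Each returns a list of dicts, best first, with "confidence" (0 to 1); they miss things now and then, are a little off and sometimes report something else, mostly with a low value. They report only what shows in the picture. A call takes as long as a camera call.
- regions_of(picture, thing): "pixels" (384x512 bool, what is visible of it) and "pixel" ([column, row] in pixels, amid what is visible of it).
The state is a dict: "time_s": time; "joints": joint angles; "qd": joint speeds; "joint_torque": joint torques, N m; "tcp_pos": TCP position; "eef_rot": TCP orientation; "contact_force": force on the tool from outside, world axes, zero at the start; "moment": the same for the moment, N m; "gripper_width": finger opening in m; "gripper_force": force on a finger pad.
Only numpy, scipy, OpenCV 4.12 (cv2) and the standard library are available. Lean on these libraries where they do the work, as an engineer would, in place of code of your own. Each camera call takes 0.05 s, during which the arm holds its last target. There are 200 camera calls.

TASK

The reading stand's lens arm is locked over the middle nest. Hook a fingertip under the pull ring of its spring index pin, lift the pin out, swing the arm one hole to the side where the other test cassette lies (not to the side of the blanking plate with the knob) and let the pin drop fully home in that hole. Pick nothing up, do not pinch or wrench the ring, and leave the cassettes, the blanking plate and the things around the stand where they are.

Things in the scene. Friction and masses are not known exactly. Their poses are not given: they have to be found in the camera images.
- stand: Reading stand, fixed. Origin on the arm's pivot axis at table level; x points ahead and to the robot's left (40 to 66 degrees left of straight ahead), z up. Board 8 mm thick (x -29 to 134, y +-66 mm) with three nests between 3 mm ribs, centres at (85, 0) middle, (78, 35) and (78, -35) mm.
- hole_mid (a point): Mouth of the stand's middle index hole, at (150, 0, 24) mm. Five 12 mm holes on a 150 mm circle about the pivot, 24 degrees (0.419 rad, 62 mm) apart, in an aluminium sector 24 mm high, 130 to 170 mm from the pivot, y +-150 mm. Same axes as the stand.
- lens_arm (a joint): Arm angle about the pivot (rad), 0 at start (middle hole), counter-clockwise from above positive: ring and lens move to the stand's +y. +0.419: next hole, lens over the nest at +y; -0.419: at -y; outer holes +-0.838; stops +-1.0. Play in a hole +-0.01. Stays where left (0.04 N m friction). Grey bar, 24 mm wide, top at 35 mm, reaches 161 mm from the pivot.
- index_pin (a joint): Lift of the spring index pin (m), on the arm 150 mm from the pivot. 0: fully home (stop). The 9 mm pin has a round end and enters the hole 10 mm: above 0.010 the arm is free; let down between holes it rests on the sector at about 0.010. The spring pushes it down with 3.3 N at 0, 6 N at 0.02; upper stop 0.026.
- ring_eye (a point): Centre of the steel pull ring on the pin, 84 mm up when home, 172 mm from the pivot; eye 54 mm, wire 7 mm, rigid. x: level, away from the pivot; z up. Ring plane leans 45 deg away from the pivot: lower edge on the pin, 22 mm to -x and 22 mm lower; upper edge 22 mm to +x and higher. A finger pointing to +x and 45 deg down passes squarely; under the eye 60 mm free to the sector.
- lens_centre (a point): Centre of the round black-framed lens (52 mm outside) on the arm, 85 mm from the pivot, 31 mm above the table.
- cassette_next: The test cassette still to be read: flat white 20 x 70 x 5 mm with a result window and a round well, loose in one of the side nests, long side (its y) along the stand's x. Origin: centre of its underside.
- cassette_read: A like cassette, 20 x 70 x 5 mm, loose in the middle nest, already read. Origin: centre of its underside.
- blank: Blanking plate: plain aluminium plate 20 x 66 x 5 mm with a round knob (12 mm wide, 6 mm high) in its middle, loose in the remaining side nest (yaw as the cassettes'). Origin: centre of its underside.
- dropper: Loose dropper bottle, 24 mm wide, 67 mm tall, upright beside the board (stand's -y side). Origin: centre of its underside.
- case_wipe: Loose wipe sachet, 54 x 52 x 7 mm, behind the board (stand's -x side). Origin: centre of its underside.
- pen: Loose black marker, 17 x 140 x 16 mm, on the table to the right. Origin: centre of its underside.
- swab: Loose swab pack, 31 x 175 x 8 mm, on the table to the left. Origin: centre of its underside.

How it is judged:
By the outcome, as a careful person would: the job done as asked, in the order asked, and still so for the second after the job is handed in, with the robot touching nothing.
It also fails if it takes over 38 s, if anything falls off the work surface, if the arm or the gripper's body presses on something with over 40 N, if the wrist force passes 120 N, or if a joint passes its speed limit or range.

## Working session

There is one attempt and no reset: what is moved stays moved. The work goes in short steps, Python scripts to look and compute and a tool call to move; the robot and the scene stay as the last step left them, time stands still between calls to the robot, and variables do not carry over. Pictures are saved under pics/ and viewed, at most 10 in all, crops included, and the job is handed in when it is done.

Besides the shell and the picture viewer there is one more tool, called after "Call:" as name(argument=value, ...), one argument or row to a line, values as JSON. jog_arm: Moves the arm, as the interface text tells. Its arguments: {"type":"object","properties":{"moves":{"type":"array"},"newtons":{"type":"number"}},"required":["moves"]}

```bash
ls; mkdir -p pics
cat > h.py <<'E'
import numpy as np, cv2
from plant import *
from scipy.spatial.transform import Rotation as Ro
def proj(c,P,T=None):
    T=c["world_from_camera"] if T is None else T
    p=(np.atleast_2d(P)-T[:3,3])@T[:3,:3]
    s=p[:,:2]/p[:,2:]; r2=(s**2).sum(1,keepdims=True); s=s*(1+c["k1"]*r2)
    K=np.array(c["mtx"]); return np.c_[s[:,0]*K[0,0]+K[0,2], s[:,1]*K[1,1]+K[1,2]]
def ray(c,px,T=None):
    T=np.array(c["world_from_camera"]) if T is None else T
    K=np.array(c["mtx"]); d=np.array([(px[0]-K[0,2])/K[0,0],(px[1]-K[1,2])/K[1,1]]); s=d.copy()
    for _ in range(20): s=d/(1+c["k1"]*(s@s))
    return T[:3,3], T[:3,:3]@np.r_[s,1]
def onz(c,px,z,T=None):
    o,d=ray(c,px,T); return o+d*(z-o[2])/d[2]
E
python3 - <<'E'
from h import *
s=get_state(); print(s["tcp_pos"],s["eef_rot"],s["contact_force"])
zs=dict(lens_centre=.033,cassette_next=.013,cassette_read=.013,blank=.013,dropper=.035,case_wipe=.007,pen=.016,swab=.008,ring_eye=.084,lens_arm=.035,stand=.01)
for n in ("scene","top"):
    c=capture(n); cv2.imwrite(f"pics/{n}.png",c["pixels"]); print(n,np.round(np.array(c["world_from_camera"]),3).tolist())
    for t,z in zs.items():
        for r in regions_of(c,t)[:2]:
            print(t,round(r["confidence"],2),np.round(r["pixel"]),r["pixels"].sum(),np.round(onz(c,r["pixel"],z),3))
E
```

```text
pics
[0.15496508 0.65651355 0.22565911] [ 1.79911205e+02 -8.50385081e-03 -1.32848593e+01] [ 0.59805022  0.08850918 -0.53477088]
scene [[0.685, -0.429, 0.589, -0.219], [-0.728, -0.393, 0.562, -0.834], [-0.01, -0.814, -0.581, 0.839], [0.0, 0.0, 0.0, 1.0]]
lens_centre 0.73 [247. 201.] 460 [ 0.538 -0.08   0.033]
cassette_read 0.67 [248. 208.] 2812 [ 0.533 -0.091  0.013]
cassette_read 0.44 [260. 209.] 90 [ 0.554 -0.12   0.013]
blank 0.64 [260. 210.] 67 [ 0.551 -0.126  0.013]
blank 0.28 [247. 202.] 413 [ 0.554 -0.065  0.013]
dropper 0.69 [289. 209.] 138 [ 0.594 -0.204  0.035]
case_wipe 0.57 [292. 242.] 213 [ 0.511 -0.285  0.007]
pen 0.75 [366. 279.] 324 [ 0.523 -0.517  0.016]
swab 0.51 [133. 186.] 208 [0.362 0.285 0.008]
ring_eye 0.48 [246. 178.] 127 [ 0.574 -0.041  0.084]
lens_arm 0.58 [250. 205.] 414 [ 0.528 -0.104  0.035]
stand 0.68 [245. 211.] 2550 [ 0.519 -0.091  0.01 ]
top [[0.017, -0.991, 0.13, 0.34], [-1.0, -0.016, 0.012, -0.131], [-0.01, -0.13, -0.991, 1.485], [0.0, 0.0, 0.0, 1.0]]
lens_centre 0.73 [261. 194.] 328 [ 0.536 -0.1    0.033]
cassette_next 0.55 [261. 204.] 102 [ 0.5   -0.101  0.013]
blank 0.43 [268. 188.] 91 [ 0.562 -0.128  0.013]
dropper 0.54 [259. 195.] 448 [ 0.532 -0.094  0.035]
case_wipe 0.44 [303. 203.] 159 [ 0.505 -0.268  0.007]
swab 0.73 [164. 226.] 344 [0.403 0.284 0.008]
ring_eye 0.59 [235. 180.] 76 [ 0.582 -0.001  0.084]
lens_arm 0.78 [260. 196.] 356 [ 0.528 -0.098  0.035]
stand 0.86 [260. 197.] 2032 [ 0.525 -0.098  0.01 ]
```

Run:
```python
import cv2,numpy as np
a=cv2.imread("pics/scene.png")[130:310,160:400];b=cv2.imread("pics/top.png")[120:270,190:340]
a=cv2.resize(a,(800,600),interpolation=3); b=cv2.resize(b,(600,600),interpolation=3)
cv2.imwrite("pics/s1.png",a);cv2.imwrite("pics/t1.png",b)
```

```text
(no output)
```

View pics/s1.png

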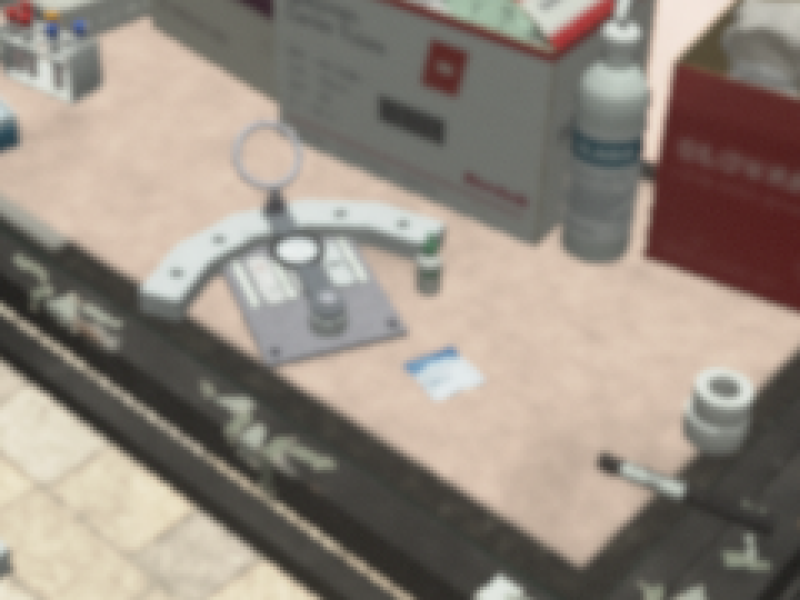

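View pics/t1.png

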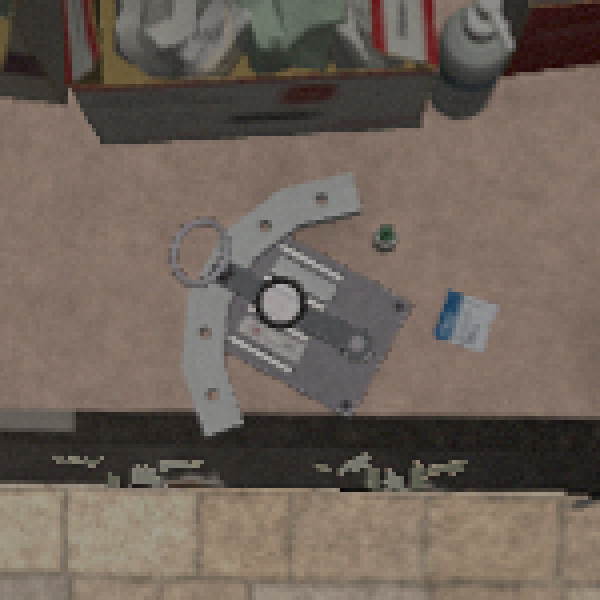

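The top picture shows the ring at crop (200,252), the pivot at (358,344) and holes at (322,198), (265,224), (205,331) and (212,393). The nest at lower left, (272,340), looks like it holds a cassette with red marks. I'll fit the stand pose and check whether the jog accepts tilts.

```bash
cat > fit.py <<'E'
from h import *
from scipy.optimize import least_squares
c=capture("top")
a=np.deg2rad([-48,-24,24,48]); H=np.c_[.15*np.cos(a),.15*np.sin(a),0*a+.024]
P=np.r_[H,[[.085,0,.031]],[[.172,0,.084]]]
px=np.array([[322,198],[265,224],[205,331],[212,393],[281,302],[200,252]])/4+[190,120]
cs=capture("scene"); sp=np.array([[403,224],[341,214],[220,240],[177,273],[299,250],[267,155]])*.3+[160,130]
W=lambda p,P:np.c_[p[0]+P[:,0]*np.cos(p[2])-P[:,1]*np.sin(p[2]),p[1]+P[:,0]*np.sin(p[2])+P[:,1]*np.cos(p[2]),P[:,2]]
f=lambda p:np.r_[(proj(c,W(p,P))-px).ravel(),(proj(cs,W(p,P))-sp).ravel()]
r=least_squares(f,[.48,-.18,1.0],loss="soft_l1")
print(r.x,np.rad2deg(r.x[2]),np.round(r.fun.reshape(-1,2),1).tolist()); print(W(r.x,P))
s=get_state();print(s["time_s"])
E
python3 fit.py
```

```text
[ 0.49081594 -0.1734902   1.08693938] 62.27703887279392 [[0.1, 0.1], [0.2, 0.2], [0.2, 0.2], [0.4, 0.4], [0.2, 0.0], [0.1, -0.2], [0.1, -0.3], [-0.1, -0.5], [-0.2, -0.6], [0.1, -0.3], [-0.4, 0.2], [0.2, -0.4]]
[[ 0.63618314 -0.1364986   0.024     ]
 [ 0.60856965 -0.08057052  0.024     ]
 [ 0.50055578 -0.02380674  0.024     ]
 [ 0.43883198 -0.03278601  0.024     ]
 [ 0.53035767 -0.09824758  0.031     ]
 [ 0.5708298  -0.02123455  0.084     ]]
1.3
```

Call:
jog_arm(
  moves=[
    [[0,0,0],[0,0,0],8.76],
  ],
)

```text
validation failed for argument at $.mo...
```

Call:
jog_arm(
  moves=[
    [[0,0,0],0,8.76],
  ],
)

```text
time_s: 1.42
tcp_pos: [0.1551, 0.6569, 0.2266]
eef_rot: [-180.0, -0.0, -13.3]
contact_force: [-0.2, -0.4, 0.6]
gripper_width: 0.0876
gripper_force: 0.0
```

View pics/scene.png

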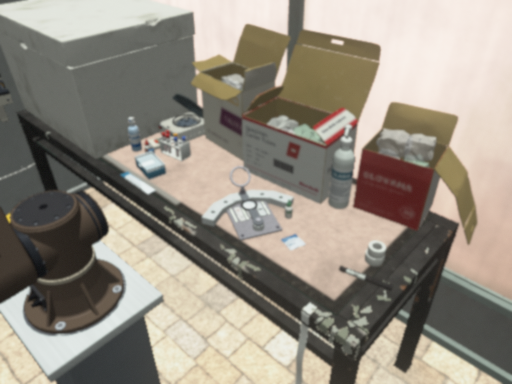

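Call:
jog_arm(
  moves=[
    [[0,0,-6],0,8.76],
    [[0,0,-6],0,8.76],
    [[0,0,-6],0,8.76],
    [[0,0,-6],0,8.76],
  ],
)

```text
time_s: 1.92
tcp_pos: [0.1551, 0.6565, 0.469]
eef_rot: [-180.0, 0.0, -13.3]
contact_force: [0.2, 2.1, 0.3]
gripper_width: 0.0876
gripper_force: 0.0
```

Only yaw turns are accepted, so I'll see how the arm behaves at its reach limit, in free air.

Call:
jog_arm(
  moves=[
    [[0,-4,-4],0,8.76],
    [[0,-4,-4],0,8.76],
    [[0,-4,-4],0,8.76],
    [[0,-4,-4],0,8.76],
  ],
)

```text
time_s: 2.42
tcp_pos: [0.1787, 0.7625, 0.5621]
eef_rot: [-178.1, -0.6, -13.2]
contact_force: [-0.9, 1.4, -2.2]
gripper_width: 0.0877
gripper_force: 0.0
```

It does tilt at the reach limit, and outward as I need. I'll check that it accumulates.

Call:
jog_arm(
  moves=[
    [[0,-4,-4],0,8.76],
    [[0,-4,-4],0,8.76],
    [[0,-4,-4],0,8.76],
    [[0,-4,-4],0,8.76],
  ],
)

```text
time_s: 2.92
tcp_pos: [0.1814, 0.7781, 0.6215]
eef_rot: [-168.3, -1.6, -13.4]
contact_force: [0.5, -0.4, -0.4]
gripper_width: 0.0879
gripper_force: 0.0
```

Call:
jog_arm(
  moves=[
    [[0,-5,-3],0,8.76],
    [[0,-5,-3],0,8.76],
    [[0,-5,-3],0,8.76],
    [[0,-5,-3],0,8.76],
    [[0,-5,-3],0,8.76],
    [[0,-5,-3],0,8.76],
  ],
)

```text
time_s: 3.68
tcp_pos: [0.1877, 0.8365, 0.6785]
eef_rot: [-154.5, -3.3, -14.0]
contact_force: [0.6, 0.2, 0.6]
gripper_width: 0.0876
gripper_force: 0.0
```

Call:
jog_arm(
  moves=[
    [[0,-6,-2],0,8.76],
    [[0,-6,-2],0,8.76],
    [[0,-6,-2],0,8.76],
    [[0,-6,-2],0,8.76],
    [[0,-6,-2],0,8.76],
    [[0,-6,-2],0,8.76],
    [[0,-6,-2],0,8.76],
  ],
)

```text
time_s: 4.55
tcp_pos: [0.1908, 0.9069, 0.775]
eef_rot: [-136.3, -5.0, -15.2]
contact_force: [0.3, -0.5, 0.3]
gripper_width: 0.0876
gripper_force: 0.0
```

```bash
cat > st.py <<'E'
from h import *
s=get_state(); R=Ro.from_euler('xyz',s["eef_rot"],degrees=True).as_matrix()
z=R[:,2]; print(s["time_s"],np.round(s["tcp_pos"],4),"joints",np.round(s["joints"],1),"F",np.round(s["contact_force"],1))
print("R\n",np.round(R,3),"az",np.rad2deg(np.arctan2(z[1],z[0])),"below horiz",np.rad2deg(np.arcsin(-z[2])))
E
python3 st.py
```

```text
4.55 [0.1908 0.9069 0.775 ] joints [ 97.2  32.5  71.7  18.8 -88.7 -13.8] F [ 0.3 -0.5  0.3]
R
 [[ 0.961 -0.131  0.242]
 [-0.261 -0.713  0.651]
 [ 0.087 -0.689 -0.72 ]] az 69.62030932352215 below horiz 46.041304635520355
```

Run:
```python
from h import *
c=capture("wrist"); print(np.round(c["hand_eye"],3), c["mtx"])
```

```text
[[ 0.    -0.967 -0.254  0.067]
 [ 1.     0.     0.001 -0.001]
 [-0.001 -0.254  0.967 -0.159]
 [ 0.     0.     0.     1.   ]] [[322.03380966   0.         253.20288355]
 [  0.         322.03380966 197.54093368]
 [  0.           0.           1.        ]]
```

Call:
jog_arm(
  moves=[
    [[0,5,2],0,8.76],
    [[0,5,2],0,8.76],
  ],
)

```text
time_s: 4.85
tcp_pos: [0.1891, 0.8838, 0.7169]
eef_rot: [-136.3, -5.1, -15.4]
contact_force: [-0.1, 1.9, 1.7]
gripper_width: 0.0873
gripper_force: 0.0
```

Call:
jog_arm(
  moves=[
    [[0,0,0],-10.4,8.76],
    [[0,0,0],-10.4,8.76],
    [[0,0,0],-10.4,8.76],
    [[0,0,0],-10.4,8.76],
    [[0,0,0],-10.4,8.76],
    [[0,0,0],-10.4,8.76],
    [[0,0,0],-10.4,8.76],
    [[0,0,0],-10.4,8.76],
  ],
)

```text
time_s: 5.85
tcp_pos: [0.1894, 0.8832, 0.718]
eef_rot: [179.1, -43.9, 70.6]
contact_force: [0.1, -0.6, -0.0]
gripper_width: 0.0874
gripper_force: 0.0
```

```bash
python3 st.py
cat > go.py <<'E'
import sys
from h import *
s=get_state(); R=Ro.from_euler('xyz',s["eef_rot"],degrees=True).as_matrix(); p=np.array(s["tcp_pos"])
t=np.array(list(map(float,sys.argv[1:4])))
d=R.T@(t-p)*100; n=int(np.ceil(np.abs(d).max()/6.2)); n=max(n,int(np.ceil(np.linalg.norm(d)/6.2)))
print("total cm",np.round(d,2),"rows",n,"each",np.round(d/n,2))
E
python3 go.py .3 .4 .55; python3 go.py .42 .1 .4
```

```text
5.85 [0.1894 0.8832 0.718 ] joints [ 97.6  20.5  41.5  20.3 -71.8  63.2] F [ 0.1 -0.6 -0. ]
R
 [[ 0.239  0.939  0.246]
 [ 0.68  -0.343  0.649]
 [ 0.693  0.012 -0.72 ]] az 69.25312254270973 below horiz 46.09005785026886
total cm [-41.84  26.75 -16.51] rows 9 each [-4.65  2.97 -1.83]
total cm [-69.76  48.13 -22.21] rows 15 each [-4.65  3.21 -1.48]
```

Call:
jog_arm(
  moves=[
    [[-4.65,3,-1.8],0,8.76],
    [[-4.65,3,-1.8],0,8.76],
    [[-4.65,3,-1.8],0,8.76],
    [[-4.65,3,-1.8],0,8.76],
    [[-4.65,3,-1.8],0,8.76],
    [[-4.65,3,-1.8],0,8.76],
    [[-4.65,3,-1.8],0,8.76],
    [[-4.65,3,-1.8],0,8.76],
    [[-4.65,3,-1.8],0,8.76],
  ],
)

```text
time_s: 6.98
tcp_pos: [0.3001, 0.3988, 0.5464]
eef_rot: [179.4, -44.0, 70.2]
contact_force: [1.2, -1.0, 0.7]
gripper_width: 0.0876
gripper_force: 0.0
```

```bash
python3 st.py; python3 go.py .42 -.08 .32
```

```text
6.975 [0.3001 0.3988 0.5464] joints [ 83.2 -27.8 -21.9  12.  -53.4  73.4] F [ 1.2 -1.   0.7]
R
 [[ 0.244  0.938  0.245]
 [ 0.677 -0.346  0.65 ]
 [ 0.694  0.008 -0.72 ]] az 69.30666461514681 below horiz 46.018744222663685
total cm [-45.21  27.63 -11.87] rows 9 each [-5.02  3.07 -1.32]
```

```bash
python3 go.py .45 .17 .42
```

```text
total cm [-20.61  21.88  -2.09] rows 5 each [-4.12  4.38 -0.42]
```

Call:
jog_arm(
  moves=[
    [[-4.1,4.4,-0.4],0,8.76],
    [[-4.1,4.4,-0.4],0,8.76],
    [[-4.1,4.4,-0.4],0,8.76],
    [[-4.1,4.4,-0.4],0,8.76],
    [[-4.1,4.4,-0.4],0,8.76],
  ],
)

```text
time_s: 7.6
tcp_pos: [0.426, 0.2083, 0.4394]
eef_rot: [179.4, -42.9, 69.9]
contact_force: [1.6, 1.5, -0.3]
gripper_width: 0.0875
gripper_force: 0.0
```

```bash
python3 st.py; python3 go.py .44 -.1 .26
```

```text
7.6 [0.426  0.2083 0.4394] joints [ 23.6 -17.2 -11.7 -32.  -66.1 141.5] F [ 1.6  1.5 -0.3]
R
 [[ 0.251  0.937  0.244]
 [ 0.689 -0.35   0.635]
 [ 0.68   0.008 -0.733]] az 68.99246784541573 below horiz 47.138099922345845
total cm [-33.08  11.96  -6.09] rows 6 each [-5.51  1.99 -1.01]
```

Joint 6 is heading toward its limit, so I'll make the half turn.

Call:
jog_arm(
  moves=[
    [[0,0,0],10.6,8.76],
    [[0,0,0],10.6,8.76],
    [[0,0,0],10.6,8.76],
    [[0,0,0],10.6,8.76],
    [[0,0,0],10.6,8.76],
    [[0,0,0],10.6,8.76],
    [[0,0,0],10.6,8.76],
    [[0,0,0],10.6,8.76],
    [[0,0,0],10.6,8.76],
    [[0,0,0],10.6,8.76],
    [[0,0,0],10.6,8.76],
    [[0,0,0],10.6,8.76],
  ],
)

```text
time_s: 9.1
tcp_pos: [0.4255, 0.2094, 0.4387]
eef_rot: [-143.6, 24.1, -49.9]
contact_force: [-1.2, 0.6, -0.1]
gripper_width: 0.0877
gripper_force: 0.0
```

Call:
jog_arm(
  moves=[
    [[0,0,0],10.6,8.76],
    [[0,0,0],10.6,8.76],
    [[0,0,0],10.6,8.76],
    [[0,0,0],10.6,8.76],
    [[0,0,0],10.6,8.76],
  ],
)

```text
time_s: 9.72
tcp_pos: [0.4255, 0.2095, 0.4387]
eef_rot: [-180.0, 42.7, -110.9]
contact_force: [-0.2, 0.1, -1.0]
gripper_width: 0.0875
gripper_force: 0.0
```

```bash
python3 st.py; python3 go.py .43 -.12 .27
```

```text
9.725 [0.4255 0.2095 0.4387] joints [ 24.  -17.2 -11.8 -31.7 -65.9 -39.4] F [-0.2  0.1 -1. ]
R
 [[-0.262 -0.934  0.242]
 [-0.686  0.357  0.634]
 [-0.678 -0.    -0.735]] az 69.07581044804802 below horiz 47.29177768813626
total cm [ 33.94 -12.18  -8.37] rows 6 each [ 5.66 -2.03 -1.39]
```

```bash
python3 go.py .48 -.10 .22
```

```text
total cm [ 34.65 -16.14  -2.22] rows 7 each [ 4.95 -2.31 -0.32]
```

Call:
jog_arm(
  moves=[
    [[4.95,-2.3,-0.3],0,8.76],
    [[4.95,-2.3,-0.3],0,8.76],
    [[4.95,-2.3,-0.3],0,8.76],
    [[4.95,-2.3,-0.3],0,8.76],
    [[4.95,-2.3,-0.3],0,8.76],
    [[4.95,-2.3,-0.3],0,8.76],
    [[4.95,-2.3,-0.3],0,8.76],
  ],
)

```text
time_s: 10.6
tcp_pos: [0.4824, -0.101, 0.2187]
eef_rot: [-179.6, 42.6, -110.4]
contact_force: [0.9, -1.3, 0.6]
gripper_width: 0.0875
gripper_force: 0.0
```

```bash
python3 st.py
python3 - <<'E'
from h import *
s=get_state(); c=capture("wrist"); cv2.imwrite("pics/w1.png",c["pixels"])
T=np.eye(4);T[:3,:3]=Ro.from_euler('xyz',s["eef_rot"],degrees=True).as_matrix();T[:3,3]=s["tcp_pos"];T=T@c["hand_eye"]
np.save("T1.npy",T)
for t in ("ring_eye","blank","cassette_next","lens_centre"):
    for r in regions_of(c,t)[:2]: print(t,r["confidence"],r["pixel"],r["pixels"].sum())
E=np.array([.571,-.021,.084]);u=np.array([np.cos(1.087),np.sin(1.087),0]);v=np.array([-u[1],u[0],0])
print("expected eye/hi/lo/left/right",np.round(proj(c,[E,E+.027*(u+[0,0,1])*.707,E-.027*(u+[0,0,1])*.707,E+.027*v,E-.027*v],T)))
E
```

```text
10.6 [ 0.4824 -0.101   0.2187] joints [-25.5  11.1 -10.3 -43.8 -77.4  18.4] F [ 0.9 -1.3  0.6]
R
 [[-0.257 -0.936  0.243]
 [-0.689  0.353  0.633]
 [-0.677 -0.005 -0.736]] az 69.02335260014492 below horiz 47.35165335002326
ring_eye 0.94 [206.2, 144.9] 1269
blank 0.61 [168.2, 34.9] 1537
cassette_next 0.89 [244.7, 38.6] 1542
lens_centre 0.74 [205.8, 75.5] 6022
expected eye/hi/lo/left/right [[200. 167.]
 [199. 192.]
 [201. 141.]
 [226. 169.]
 [173. 165.]]
```

View pics/w1.png

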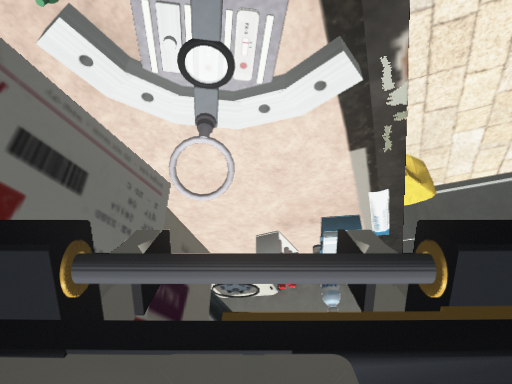

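The wrist view is upside down. The ring is at (202,168), where expected. The cassette with window and well is at (245,40), on the stand's +y (robot) side. The knobbed blank is at (168,40), on the -y side. So I swing to +y.

```bash
cat > rel.py <<'E'
import sys
from h import *
# moves so that the hook finger (tool -y) end is d beyond the eye plane centre, arm angle q, lift l
d,q,l=map(float,sys.argv[1:4]); a=1.087+q
s=get_state(); R=Ro.from_euler('xyz',s["eef_rot"],degrees=True).as_matrix(); p=np.array(s["tcp_pos"])
E=np.array([.491-.001+.172*np.cos(a),-.1735+.001+.172*np.sin(a),.084+l])
t=E+.0543*R[:,1]+d*R[:,2]
D=R.T@(t-p)*100; print(s["time_s"],"F",np.round(s["contact_force"],1),"tool cm",np.round(D,2),"target",np.round(t,4))
E
python3 rel.py -.05 0 0; python3 rel.py .024 0 0
```

```text
10.85 F [0.4 0.5 1.1] tool cm [ 1.48  0.05 12.08] target [ 0.5071 -0.0327  0.1206]
10.85 F [0.4 0.5 1.1] tool cm [ 1.48  0.05 19.48] target [0.525  0.0141 0.0662]
```

Call:
jog_arm(
  moves=[
    [[0.7,0,4],0,8.76],
    [[0.8,0,4],0,8.76],
    [[0,0,4],0,8.76],
    [[0,0,0],0,8.76],
  ],
)

```text
time_s: 11.35
tcp_pos: [0.5066, -0.0308, 0.1208]
eef_rot: [-179.8, 42.7, -110.4]
contact_force: [0.1, 0.4, 0.5]
gripper_width: 0.0875
gripper_force: 0.0
```

```bash
python3 rel.py .024 0 0
python3 - <<'E'
from h import *
c=capture("scene"); a=cv2.resize(c["pixels"][140:260,180:330],(750,600),interpolation=3); cv2.imwrite("pics/s2.png",a)
E
```

```text
11.35 F [0.1 0.4 0.5] tool cm [ 0.15 -0.13  7.29] target [0.5249 0.014  0.0662]
```

View pics/s2.png

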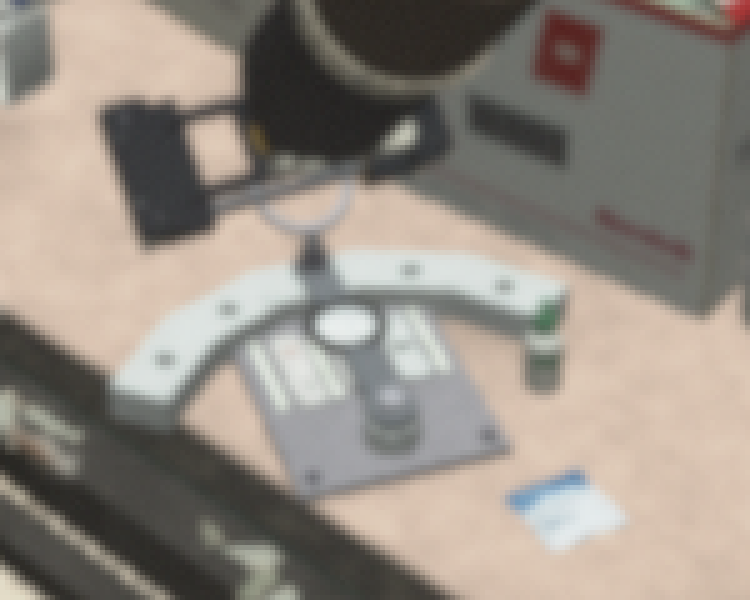

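The scene view shows the gripper just short of the ring, with the ring top near (310,185) and nothing disturbed. The wrist geometry agrees, so I insert.

Call:
jog_arm(
  moves=[
    [[0.1,-0.1,2.4],0,8.76],
    [[0,0,2.4],0,8.76],
    [[0,0,2.5],0,8.76],
    [[0,0,0],0,8.76],
  ],
)

```text
time_s: 11.9
tcp_pos: [0.5258, 0.0122, 0.0675]
eef_rot: [-179.7, 42.7, -110.3]
contact_force: [-0.3, 0.4, 0.9]
gripper_width: 0.0874
gripper_force: 0.0
```

```bash
python3 rel.py .024 0 0
python3 - <<'E'
from h import *
c=capture("wrist"); cv2.imwrite("pics/w2.png",c["pixels"])
print([(r["confidence"],r["pixel"]) for r in regions_of(c,"ring_eye")[:1]])
E
```

```text
11.9 F [-0.3  0.4  0.9] tool cm [-0.01  0.14  0.19] target [0.525  0.014  0.0661]
[(0.65, [154.2, 216.3])]
```

View pics/w2.png

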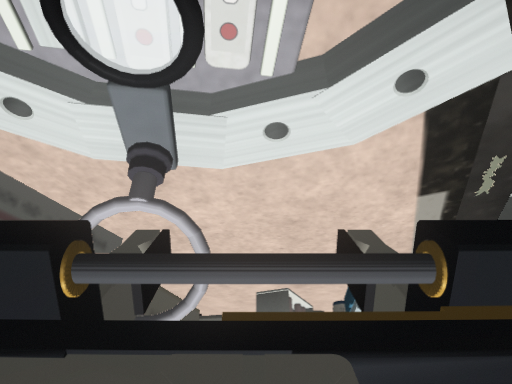

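The wrist view shows the left finger (x 107–170) well inside the ring (x 80–210), with no contact force. Next I move perpendicular up to the ring's upper rim.

Call:
jog_arm(
  moves=[
    [[-0.7,0.1,0.3],0,8.76],
    [[-0.6,0,0],0,8.76],
    [[0,0,0],0,8.76],
  ],
)

```text
time_s: 12.38
tcp_pos: [0.5291, 0.0231, 0.0741]
eef_rot: [-179.6, 42.7, -110.4]
contact_force: [0.0, 0.0, 0.0]
gripper_width: 0.0875
gripper_force: 0.0
```

Call:
jog_arm(
  moves=[
    [[-0.35,0,-0.37],0,8.76],
    [[0,0,0],0,8.76],
  ],
)

```text
time_s: 12.62
tcp_pos: [0.5288, 0.0229, 0.0787]
eef_rot: [-179.7, 42.7, -110.4]
contact_force: [-0.2, -0.1, -0.8]
gripper_width: 0.0879
gripper_force: 0.0
```

Call:
jog_arm(
  moves=[
    [[-0.35,0,-0.37],0,8.76],
    [[0,0,0],0,8.76],
  ],
)

```text
time_s: 12.88
tcp_pos: [0.5283, 0.0228, 0.0831]
eef_rot: [-179.8, 42.6, -110.5]
contact_force: [-0.3, -1.0, -3.8]
gripper_width: 0.0873
gripper_force: 2.0
```

Call:
jog_arm(
  moves=[
    [[-0.35,0,-0.37],0,8.76],
    [[0,0,0],0,8.76],
  ],
)

```text
time_s: 13.12
tcp_pos: [0.5285, 0.0228, 0.0884]
eef_rot: [-179.7, 42.6, -110.5]
contact_force: [-1.3, -3.1, -4.8]
gripper_width: 0.0875
gripper_force: 2.7
```

Call:
jog_arm(
  moves=[
    [[-0.35,0,-0.37],0,8.76],
    [[-0.35,0,-0.37],0,8.76],
    [[0,0,0],0,8.76],
  ],
)

```text
time_s: 13.5
tcp_pos: [0.5286, 0.0229, 0.0989]
eef_rot: [-179.7, 42.6, -110.4]
contact_force: [-2.2, -4.2, -6.0]
gripper_width: 0.0874
gripper_force: 3.9
```

```bash
cat > look.py <<'E'
import sys
from h import *
from scipy.optimize import least_squares
# estimate arm angle and lift by the pictured ring (wrist region outline centre is occluded): use lens + ring in scene/top
for n in ("top","scene"):
    c=capture(n)
    for t,rad,z in (("lens_centre",.085,.031),("ring_eye",.172,.084)):
        for r in regions_of(c,t)[:1]:
            P=onz(c,r["pixel"],z); d=P[:2]-[.491,-.1735]
            print(n,t,round(r["confidence"],2),"q",round(np.arctan2(d[1],d[0])-1.087,3),"rad",round(np.hypot(*d),3))
s=get_state(); T=np.eye(4);c=capture("wrist");T[:3,:3]=Ro.from_euler('xyz',s["eef_rot"],degrees=True).as_matrix();T[:3,3]=s["tcp_pos"];T=T@c["hand_eye"]
cv2.imwrite("pics/%s.png"%sys.argv[1],c["pixels"])
for r in regions_of(c,"lens_centre")[:1]:
    P=onz(c,r["pixel"],.031,T); d=P[:2]-[.491,-.1735]; print("wrist lens",r["confidence"],"q",np.arctan2(d[1],d[0])-1.087,np.hypot(*d))
for l in (0,.01,.018):
    for q in (0,.419):
        a=1.087+q; print(l,q,"eye px",np.round(proj(c,[.491+.172*np.cos(a),-.1735+.172*np.sin(a),.084+l],T)),"neck px",np.round(proj(c,[.491+.15*np.cos(a),-.1735+.15*np.sin(a),.06+l],T)))
E
python3 look.py w3; python3 st.py
```

```text
scene lens_centre 0.66 q 0.05 rad 0.102
wrist lens 0.74 q -0.026100587616503246 0.16064410196940623
0 0 eye px [[138. 194.]] neck px [[140. 126.]]
0 0.419 eye px [[285. 187.]] neck px [[272. 118.]]
0.01 0 eye px [[134. 212.]] neck px [[135. 142.]]
0.01 0.419 eye px [[286. 205.]] neck px [[273. 134.]]
0.018 0 eye px [[130. 227.]] neck px [[132. 155.]]
0.018 0.419 eye px [[287. 221.]] neck px [[273. 147.]]
13.9 [0.5285 0.023  0.0983] joints [-12.1  18.1 -18.  -51.4 -58.9  21.4] F [-2.3 -4.6 -6.3]
R
 [[-0.258 -0.936  0.241]
 [-0.689  0.353  0.633]
 [-0.677 -0.003 -0.736]] az 69.13701590328058 below horiz 47.35864679902566
```

View pics/w3.png

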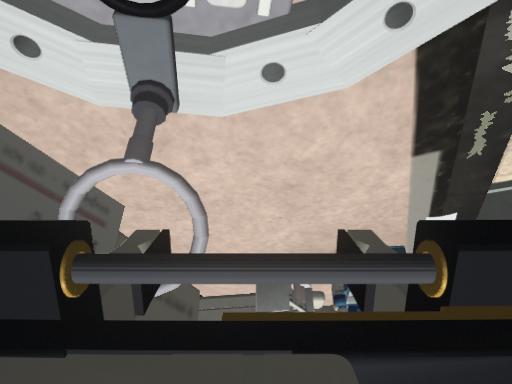

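The lift is about 17 mm by both the force (6 N) and the picture, where the ring centre is at (134,225). Next I swing to +y along the arc.

Call:
jog_arm(
  moves=[
    [[-0.04,0.65,0.04],0,8.76],
    [[-0.04,0.65,0.04],0,8.76],
    [[-0.01,0.65,0.01],0,8.76],
    [[-0.01,0.65,0],0,8.76],
    [[0.02,0.65,-0.02],0,8.76],
    [[0.03,0.65,-0.03],0,8.76],
  ],
)

```text
time_s: 14.65
tcp_pos: [0.4926, 0.036, 0.0981]
eef_rot: [-179.6, 42.5, -110.5]
contact_force: [-1.6, -11.1, -4.9]
gripper_width: 0.0873
gripper_force: 6.0
```

Call:
jog_arm(
  moves=[
    [[0.06,0.65,-0.06],0,8.76],
    [[0.06,0.65,-0.06],0,8.76],
    [[0.09,0.64,-0.09],0,8.76],
    [[0.09,0.64,-0.09],0,8.76],
    [[0.12,0.63,-0.11],0,8.76],
    [[0.12,0.63,-0.11],0,8.76],
    [[0,0,0],0,8.76],
  ],
)

```text
time_s: 15.52
tcp_pos: [0.4553, 0.041, 0.0983]
eef_rot: [-179.4, 42.4, -110.4]
contact_force: [0.2, -15.1, -6.5]
gripper_width: 0.0878
gripper_force: 7.6
```

```bash
python3 look.py w4; python3 st.py
```

```text
scene lens_centre 0.72 q 0.381 rad 0.097
scene ring_eye 0.39 q 0.443 rad 0.158
wrist lens 0.67 q 0.34040401495394446 0.14468187631814858
0 0 eye px [[  1. 202.]] neck px [[ -2. 139.]]
0 0.419 eye px [[133. 197.]] neck px [[117. 131.]]
0.01 0 eye px [[ -8. 219.]] neck px [[-11. 154.]]
0.01 0.419 eye px [[129. 214.]] neck px [[111. 147.]]
0.018 0 eye px [[-15. 234.]] neck px [[-18. 167.]]
0.018 0.419 eye px [[125. 229.]] neck px [[107. 160.]]
15.925 [0.4557 0.041  0.0983] joints [-12.1  12.5 -26.3 -52.7 -56.9  23.8] F [ -1.4 -15.2  -6.2]
R
 [[-0.257 -0.935  0.245]
 [-0.692  0.355  0.629]
 [-0.675 -0.008 -0.738]] az 68.68033024138283 below horiz 47.561583750502756
```

View pics/w4.png

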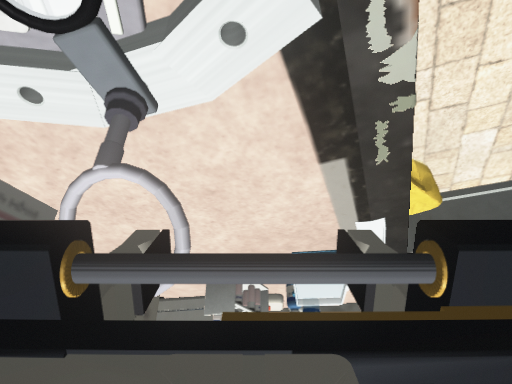

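The arm is at about q ≈ 0.415: the ring centre at (124,228) matches the prediction. The finger presses about 15 N radially, so I relieve that first and then lower.

Call:
jog_arm(
  moves=[
    [[0.1,-0.05,-0.09],0,8.76],
    [[0.1,-0.05,-0.09],0,8.76],
    [[0,0,0],0,8.76],
  ],
)

```text
time_s: 16.3
tcp_pos: [0.455, 0.0401, 0.0986]
eef_rot: [-179.6, 42.6, -110.4]
contact_force: [-0.0, -7.0, -6.7]
gripper_width: 0.0878
gripper_force: 4.4
```

Call:
jog_arm(
  moves=[
    [[0.27,0,0.3],0,8.76],
    [[0.27,0,0.3],0,8.76],
    [[0,0,0],0,8.76],
  ],
)

```text
time_s: 16.68
tcp_pos: [0.4551, 0.0402, 0.0903]
eef_rot: [-179.6, 42.6, -110.4]
contact_force: [0.5, -7.7, -5.2]
gripper_width: 0.088
gripper_force: 4.3
```

Call:
jog_arm(
  moves=[
    [[0.2,0,0.22],0,8.76],
    [[0,0,0],0,8.76],
  ],
)

```text
time_s: 16.92
tcp_pos: [0.455, 0.0402, 0.0875]
eef_rot: [-179.6, 42.6, -110.4]
contact_force: [-1.4, -7.3, -5.8]
gripper_width: 0.0878
gripper_force: 4.1
```

Call:
jog_arm(
  moves=[
    [[0.2,0,0.22],0,8.76],
    [[0,0,0],0,8.76],
  ],
)

```text
time_s: 17.18
tcp_pos: [0.4548, 0.0404, 0.0844]
eef_rot: [-179.6, 42.6, -110.4]
contact_force: [-0.8, -7.2, -5.0]
gripper_width: 0.0875
gripper_force: 3.9
```

Call:
jog_arm(
  moves=[
    [[0.2,0,0.22],0,8.76],
    [[0,0,0],0,8.76],
  ],
)

```text
time_s: 17.42
tcp_pos: [0.4549, 0.0405, 0.0816]
eef_rot: [-179.6, 42.6, -110.4]
contact_force: [-1.2, -6.8, -5.6]
gripper_width: 0.0876
gripper_force: 3.6
```

Call:
jog_arm(
  moves=[
    [[0.25,0,0],0,8.76],
    [[0,0,0],0,8.76],
  ],
)

```text
time_s: 17.68
tcp_pos: [0.4541, 0.0398, 0.0803]
eef_rot: [-179.6, 42.7, -110.4]
contact_force: [0.6, -2.8, -2.2]
gripper_width: 0.0876
gripper_force: 1.5
```

Call:
jog_arm(
  moves=[
    [[0.3,0,0],0,8.76],
    [[0,0,0],0,8.76],
  ],
)

```text
time_s: 17.92
tcp_pos: [0.4526, 0.038, 0.0781]
eef_rot: [-179.7, 42.7, -110.5]
contact_force: [-0.4, -0.8, -0.1]
gripper_width: 0.0874
gripper_force: 0.0
```

```bash
python3 look.py w5; python3 st.py
```

```text
scene lens_centre 0.55 q 0.438 rad 0.091
wrist lens 0.85 q 0.40518879347257863 0.1267219874400163
0 0 eye px [[-16. 243.]] neck px [[-20. 177.]]
0 0.419 eye px [[123. 238.]] neck px [[105. 170.]]
0.01 0 eye px [[-25. 262.]] neck px [[-29. 195.]]
0.01 0.419 eye px [[118. 258.]] neck px [[ 99. 188.]]
0.018 0 eye px [[-33. 278.]] neck px [[-38. 210.]]
0.018 0.419 eye px [[114. 275.]] neck px [[ 94. 204.]]
18.325 [0.4525 0.0377 0.0779] joints [-13.3  15.  -26.8 -53.9 -56.3  27.4] F [ 0.3 -0.5 -0.3]
R
 [[-0.257 -0.936  0.241]
 [-0.689  0.353  0.633]
 [-0.678 -0.003 -0.735]] az 69.14906503250916 below horiz 47.32381176454884
```

View pics/w5.png

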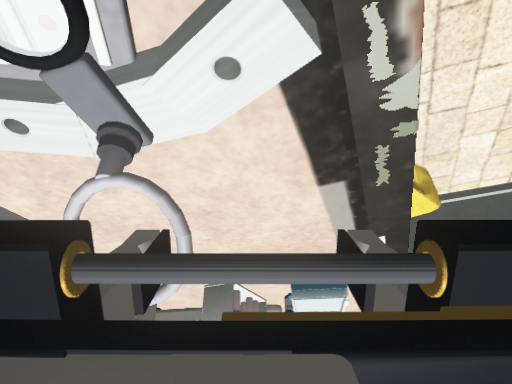

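The ring centre is near (128,238), which matches lift 0 (238) and not 258 for 10 mm. The shaft is short again, so the pin is home. I'll withdraw straight out.

```bash
python3 rel.py .0 .419 0
```

```text
18.325 F [ 0.3 -0.5 -0.3] tool cm [ 0.99 -0.48 -1.72] target [0.4503 0.0183 0.0838]
```

Call:
jog_arm(
  moves=[
    [[0.5,-0.2,0],0,8.76],
    [[0.4,-0.2,0],0,8.76],
    [[0,0,-1.5],0,8.76],
    [[0,0,-3],0,8.76],
    [[0,0,-4],0,8.76],
    [[0,0,-4],0,8.76],
    [[0,0,-4],0,8.76],
    [[0,0,0],0,8.76],
  ],
)

```text
time_s: 19.32
tcp_pos: [0.4146, -0.0769, 0.1955]
eef_rot: [-179.4, 42.6, -110.3]
contact_force: [0.5, 0.2, -0.2]
gripper_width: 0.0874
gripper_force: 0.0
```

```bash
python3 look.py w6; python3 st.py
python3 - <<'E'
from h import *
s=get_state(); c=capture("wrist");T=np.eye(4);T[:3,:3]=Ro.from_euler('xyz',s["eef_rot"],degrees=True).as_matrix();T[:3,3]=s["tcp_pos"];T=T@c["hand_eye"]
img=c["pixels"].copy(); 
def ring(q,l):
    a=1.087+q;u=np.array([np.cos(a),np.sin(a),0]);v=np.array([-u[1],u[0],0]);n=(u+[0,0,1])/2**.5
    E=np.array([.490,-.1725,.084+l])+.172*u; f=np.linspace(0,6.28,60)
    return E+.0305*(np.cos(f)[:,None]*v+np.sin(f)[:,None]*n)
for q,l,k in((.419,0,(0,255,0)),(.419,.01,(0,0,255))): cv2.polylines(img,[np.int32(np.round(proj(c,ring(q,l),T)))],True,k,1)
cv2.imwrite("pics/w7.png",cv2.resize(img[:300],(768,450)))
E
```

```text
top lens_centre 0.69 q 0.353 rad 0.115
top ring_eye 0.65 q 0.414 rad 0.195
scene lens_centre 0.78 q 0.347 rad 0.094
wrist lens 0.57 q 0.44472332867094977 0.09436927880326292
0 0 eye px [[122. 187.]] neck px [[123. 154.]]
0 0.419 eye px [[193. 184.]] neck px [[186. 150.]]
0.01 0 eye px [[120. 195.]] neck px [[121. 162.]]
0.01 0.419 eye px [[192. 192.]] neck px [[184. 158.]]
0.018 0 eye px [[118. 202.]] neck px [[119. 169.]]
0.018 0.419 eye px [[191. 199.]] neck px [[183. 165.]]
19.725 [ 0.4139 -0.0739  0.1925] joints [-26.4   6.9 -19.3 -44.4 -74.6  22.4] F [ 0.7 -0.5  0.4]
R
 [[-0.258 -0.936  0.24 ]
 [-0.688  0.352  0.634]
 [-0.678 -0.002 -0.735]] az 69.26894954307053 below horiz 47.316622740164235
```

View pics/w7.png

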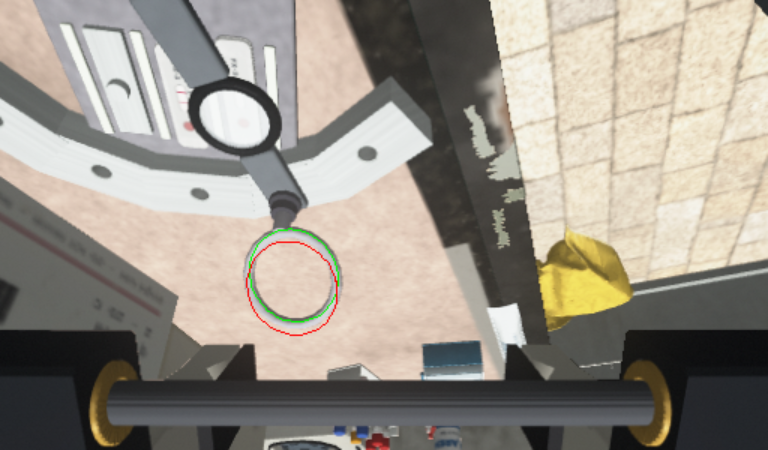

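The ring lies on the green outline (hole +0.419, pin home), the lens is over the other cassette, and the gripper is clear. I hand it in.

```bash
python3 -c "
from plant import *
print(close_job())"
```

```text
the job is handed in; nothing more can be done
None
```

The lens arm is now locked one hole to the +y side, over the other test cassette, with the index pin fully home by the last wrist picture; the gripper is clear and the job was handed in at about 20 s (no verdict returned).

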